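# Scan the glaze jar and hold the shaker at speed three

## Robot

A 6-joint arm with a two-finger parallel gripper is mounted at the origin on the work surface. World frame = base frame: x ahead of the robot, y to its left, z up, the work surface at z = 0. Lengths are in m, angles in rad, forces in N, time in s.
With the tool pointing down it reaches from about 0.375 to 0.925 m from the base axis. Payload 5.7 kg.
Tool frame: the origin (TCP) lies midway between the tips of the shut fingers; the grasp point (between the pads) lies 19 mm behind it; z points along the fingers, y is the line along which they close (so a half turn about z gives the same grasp; the last joint's range is limited). The gripper opens to 88 mm and grips with 3 to 60 N. Pads are 20 mm wide; open, the fingers measure 115 mm over their backs; the gripper's body (75 mm by 178 mm) begins 61 mm behind the grasp point.
Start: joints at [-1.328, 0.359, 1.51, -0, 1.272, -0.115], TCP at [0.21, -0.562, 0.223] pointing down, gripper open.
Joint ranges: [-2.97, 2.97], [-1.01, 2.36], [0.21, 2.38], [-0.96, 4.11], [0.2, 2.71], [-2.98, 2.98]. Speed limits (rad/s): [2.39, 2.39, 3.14, 3.14, 3.14, 3.14].

## Interface

Orientations are given as a unit quaternion [x, y, z, w].
In Python, from bench import move_ptp, servo_line, goto_joints, move_gripper, sleep, inverse_kinematics, capture, PlanningError, close_job, spot_in, silhouettes, current_clock, current_joint_pos, current_qvel, current_joint_torque, current_position, current_orientation, current_force, current_torque, current_finger_gap, current_grip_force gives the robot as it stands. Calls block until the motion is done:
- move_ptp(position, orientation): joint-space move of the TCP to a pose.
- servo_line(position, orientation=None, rate=0.15, contact_N=None): straight line of the TCP; orientation=None keeps the orientation; rate is the mean speed in m/s. With contact_N (N) it stops when the force on the tool has changed by that much, and returns True; else False.
- goto_joints(angles): joint-space move.
- move_gripper(opening): finger opening in m; the grip force is fixed at half the most; returns when the fingers have stopped.
- sleep(seconds).
- inverse_kinematics(position, orientation): joint angles nearest the present ones, or None.
- capture(name): name is "scene" or "top" or "wrist"; returns a dict with "image" (480x640x3 uint8, blue, green, red), "range_z" (480x640 float32, m along the optical axis (not along the pixel's ray), 0 where there is no reading), "intrinsics" (3x3 intrinsics, pixels), "R" (3x3) and "t" (3): a world point X has camera coordinates R X + t. Camera axes: x right, y down, z forward; pixel columns grow to the right and rows downward; lengths in m; the calibration is good to about 2 mm. A picture is of the moment at which its call begins.
A pose or a line that the arm cannot do raises PlanningError and nothing moves.
- close_job(): hands the job in; it is judged then, once.
Trained networks look in the newest picture that a camera, given by its name, has taken for a name from the list of things; names that differ only in an ending like _2 or _b are one class to them, and where a whole thing is asked for, a point or a joint stands for the part that bears it (a point fixed in the world has none). Each returns a list of dicts, best first, with "conf" (0 to 1); they miss things now and then, are a little off and sometimes report something else, mostly with a low value. They report only what shows in the picture. A call takes as long as a camera call. They do not tell look-alikes from the thing itself.
- spot_in(camera, query): "xy" ([column, row] in pixels, amid what is visible of it).
- silhouettes(camera, query): "region" (480x640 bool, what is visible of it) and "xy" ([column, row] in pixels, amid what is visible of it).
Readings, each from a call of its own:
- current_clock(): time.
- current_joint_pos(): joint angles.
- current_qvel(): joint speeds.
- current_joint_torque(): joint torques, N m.
- current_position(): TCP position.
- current_orientation(): TCP orientation.
- current_force(): force on the tool from outside, world axes, zero at the start.
- current_torque(): the same for the moment, N m.
- current_finger_gap(): finger opening in m.
- current_grip_force(): force on a finger pad.
Only numpy, scipy, OpenCV 4.12 (cv2) and the standard library are available. Lean on these libraries where they do the work, as an engineer would, in place of code of your own. Each camera call takes 0.05 s, during which the arm holds its last target. There are 200 camera calls.

## Task

In the pottery studio, pick up the yellow scanner and hold it upright and still about 4 cm above the middle of the barcode label on the lid of the jar clamped in the shaker for two seconds, without touching jar or shaker with it, then stand it back upright in the middle of its black charging pad and let go. Next press the shaker's red spring-return paddle down with the fingertips, past the first two clicks to the third but not on to the end stop, and hold it there steadily: the program finishes while still holding the paddle at the third click. Leave the bowl, loose jars, lid and brush where they are.

Things in the scene. Friction and masses are not known exactly. Their poses are not given: they have to be found in the camera images.
- scanner: The hand scanner, 0.13 to 0.23 kg, stamp-shaped, 85 mm tall, upright at the start: round black foot 56 mm across and 14 mm tall, then a yellow flare narrowing until 20 mm up (looks only), then a plain round yellow grip 32 mm in diameter up to the flat top with a red dot. Any yaw of grasp will do. Origin at the centre of its underside, z up along its axis.
- scanner_center (a point): Centre of the scanner, on its axis, half-way up (42.5 mm above its underside and below its top). Grasp it here or up to 20 mm higher, across the 32 mm grip.
- scanner_window (a point): Centre of the scanner's underside, the reading window, which looks straight down along the axis.
- pad_top (a point): Centre of the top face of the fixed black charging pad, 100 x 100 mm, 8 mm thick, flat on the table, with a blue disc 68 mm across in its middle, on which the scanner stands at the start. Pad and bowl may change sides: one is left of the shaker, the other right.
- shaker: The jar shaker, fixed, 210 (x) by 280 mm (y). Origin on the table at its middle; x points from its front (paddle side) to its back, y to its left. Grey base 50 mm high; on its left half the jar between two steel jaws (tops 110 mm up); on its right half a blue console 115 mm wide, top 115 mm up, front face 105 mm before the origin. A thin stalk on its top (looks only) sinks with the paddle.
- jar: The glaze jar clamped in the shaker, fixed there: 80 mm across, white with a green band and a dark lid whose top is 140 mm above the table. Origin at the centre of its underside, 56 mm above the table; axes as the shaker's.
- label (a point): Centre of the upper face of the white barcode label, 42 x 42 mm, on the jar's lid, facing up, 141 mm above the table, at (-10, 68) mm in the shaker's frame. z up.
- paddle_top (a point): Centre of the top face of the red paddle, a level plate 50 (x, outward) by 60 (y) by 11 mm, standing out from the console's front, its middle 34.5 mm before that face: at (-139.5, -78, 105) mm in the shaker's frame at rest. It goes straight down with the paddle. Axes as the shaker's. Press near its middle from above. At the third click only the stalk's yellow ring still shows.
- paddle (a joint): How far the paddle is pressed down (m): 0 at rest, clicks at 0.012, 0.024 and 0.036 (third, top face then 69 mm above the table), end stop 0.042. A spring pushes back with 3 to 11 N: the force sinks towards each click and jumps by about 4 N just past it (6 to 10 N at the third); it never latches and returns to 0 when let go. Dots by the slot (yellow, orange, red from the top) mark the clicks.
- bowl: Bystander: blue ceramic bowl, 124 mm across, 55 mm high, loose. Origin at the centre of its underside.
- jar_a: Bystander: white glaze jar with a blue cap, 72 mm across, 85 mm high, loose, to the left of the shaker. Origin at the centre of its underside.
- jar_b: Bystander: white glaze jar with a green cap, 72 mm across, 85 mm high, loose, to the right of the shaker. Origin at the centre of its underside.
- jar_lid: Bystander: white lid, 80 mm across, 12 mm high, lying loose near the robot on the left. Origin at the centre of its underside.
- glaze_brush: Bystander: brush with a wooden handle lying loose near the robot on the right. Origin under its middle.
There are look-alikes about, which are no part of the job. What is meant by the scanner is not purple, and is the smaller of those in its own colour.

How it is judged:
By the outcome, as a careful person would: the job done as asked, in the order asked, and still so for the second after the job is handed in, while the arm keeps its last pose, push and grip.
It also fails if it takes over 69 s, if anything falls off the work surface, if the arm or the gripper's body presses on something with over 40 N, if the wrist force passes 120 N, or if a joint passes its speed limit or range.

## Working session

There is one attempt and no reset: what is moved stays moved. The work goes in short steps, each a Python script; the robot and the scene stay as the last script left them, time stands still between calls to the robot, and variables do not carry over. Pictures are saved under pics/ and viewed, at most 10 in all, crops included, and the job is handed in when it is done.

```bash
ls; mkdir -p pics; cat > h.py <<'E'
import numpy as np, cv2
from bench import *
def world(c,px,z=None):
    u,v=px; K=c["intrinsics"]; r=np.linalg.inv(K)@[u,v,1.]
    if z is None:
        d=c["range_z"][int(round(v)),int(round(u))]; return c["R"].T@(r*d-c["t"])
    o=-c["R"].T@c["t"]; w=c["R"].T@r; return o+w*(z-o[2])/w[2]
def cloud(c):
    d=c["range_z"].astype(float); v,u=np.mgrid[:480,:640]; K=c["intrinsics"]
    r=np.stack([u,v,np.ones_like(u)],-1)@np.linalg.inv(K).T*d[...,None]
    P=(r-c["t"])@c["R"]; P[d==0]=np.nan; return P
def pix(c,X):
    p=c["intrinsics"]@(c["R"]@np.array(X)+c["t"]); return p[:2]/p[2]
E
python3 - <<'E'
from h import *
np.set_printoptions(precision=4,suppress=True)
for n in("top","scene"):
    c=capture(n); cv2.imwrite(f"pics/{n}0.png",c["image"]); print(n,"cam",-c["R"].T@c["t"])
    P=cloud(c)
    for q in("scanner","shaker","jar","label","paddle","bowl","jar_a","jar_lid","glaze_brush","pad_top"):
        try:
            for s in silhouettes(n,q)[:4]:
                print(q,round(s["conf"],2),np.round(s["xy"]),s["region"].sum(),np.nanmedian(P[s["region"]],0),np.nanmax(P[s["region"]][:,2]))
        except Exception as e: print(q,e)
print(current_clock())
E
```

```text
pics
top cam [ 0.4017 -0.0007  1.4608]
scanner 0.83 [443. 256.] 279 [ 0.4738 -0.3982  0.0364] 0.1009649253431815
scanner 0.63 [440. 299.] 537 [ 0.345  -0.3937  0.0322] 0.12269329067666454
scanner 0.58 [461. 207.] 288 [ 0.612  -0.4572  0.0317] 0.09344473611253348
shaker 0.84 [292. 204.] 6721 [0.5999 0.0627 0.1018] 0.1644612134806633
shaker 0.38 [303. 254.] 345 [0.4639 0.0245 0.1051] 0.1644612134806633
jar 0.98 [266. 200.] 712 [0.6185 0.1388 0.14  ] 0.14943535665676194
jar 0.84 [426. 186.] 539 [ 0.6896 -0.343   0.0828] 0.09272554789791636
jar 0.74 [179. 172.] 608 [0.6984 0.3929 0.0823] 0.09548166269698415
jar 0.2 [434. 253.] 699 [ 0.479  -0.4012  0.0084] 0.0262971270695868
label 0.91 [260. 197.] 697 [0.6184 0.138  0.1401] 0.14943535665676194
paddle 0.57 [301. 252.] 326 [0.4648 0.0262 0.1053] 0.1644612134806633
bowl 0.63 [178. 254.] 1358 [0.456  0.4083 0.0236] 0.06429223749242904
jar_a 0.98 [266. 200.] 712 [0.6185 0.1388 0.14  ] 0.14943535665676194
jar_a 0.84 [426. 186.] 539 [ 0.6896 -0.343   0.0828] 0.09272554789791636
jar_a 0.74 [179. 172.] 608 [0.6984 0.3929 0.0823] 0.095481662696984
[... 1095 characters left out ...]
4 0.0339] 0.0625502205679305
jar_a 0.89 [180. 305.] 977 [ 0.7155 -0.3471  0.0627] 0.09339554446745979
jar_a 0.65 [371. 271.] 1081 [0.6449 0.1366 0.1309] 0.14818734342406434
jar_a 0.26 [326. 231.] 288 [0.4682 0.0205 0.1069] 0.1653700942136668
jar_lid 0.96 [413. 229.] 336 [0.34   0.2947 0.0131] 0.02219556341623604
glaze_brush 0.59 [222. 228.] 416 [ 0.3418 -0.2997  0.0194] 0.029776110527864087
glaze_brush 0.48 [372. 272.] 1139 [0.6442 0.1365 0.1296] 0.14818734342406434
pad_top 0.96 [180. 267.] 537 [ 0.4973 -0.4007  0.0093] 0.01828733525178051
pad_top 0.61 [223. 226.] 443 [ 0.3442 -0.2995  0.0192] 0.029776110527864087
pad_top 0.37 [178. 248.] 381 [ 0.4847 -0.4033  0.0428] 0.09920317902997182
1.1
```

View pics/top0.png

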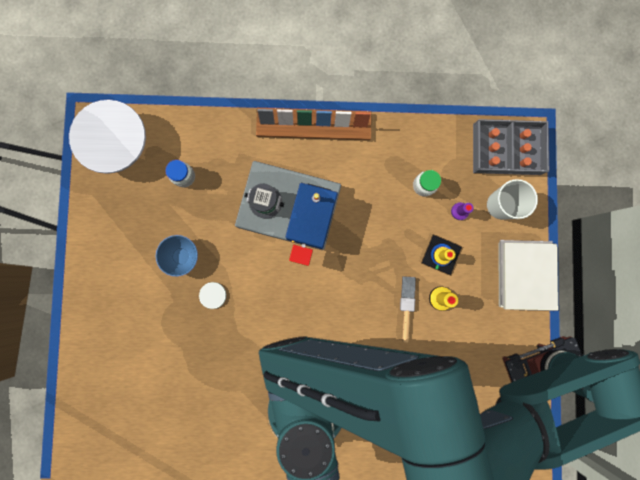

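View pics/scene0.png

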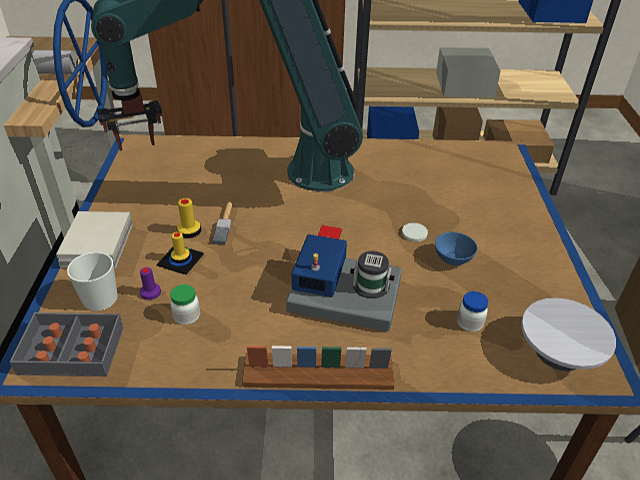

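Top view: the small yellow scanner stands on its black pad at (443,256). The larger yellow one at (440,299) and the purple one at (461,207) are decoys. The shaker is yawed, with its label at (262,197) and paddle at (301,254). Next are coarse fits, then a wrist look at the scanner and shaker.

```bash
cat >> h.py <<'E'
from scipy.spatial.transform import Rotation as Ro
def down(yaw): return (Ro.from_euler('z',yaw)*Ro.from_euler('x',np.pi)).as_quat()
def near(P,x,y,r): return np.hypot(P[...,0]-x,P[...,1]-y)<r
E
python3 - <<'E'
from h import *
np.set_printoptions(precision=4,suppress=True)
print(Ro.from_quat(current_orientation()).as_matrix())
def fits(n,sc=True,sh=True):
    c=capture(n);P=cloud(c);I=c["image"].astype(int);b,g,r=I[...,0],I[...,1],I[...,2]
    cv2.imwrite(f"pics/{n}_{'a' if sc else 'b'}.png",c["image"])
    if sc:
        m=near(P,.474,-.402,.04)&(P[...,2]>.086)&(P[...,2]<.105); print(n,"scanner top",m.sum(),P[m].mean(0) if m.any() else None)
        m=near(P,.474,-.402,.09)&(abs(P[...,2]-.008)<.01)&(I.max(-1)<60)
        if m.sum()>20: print("pad minrect",cv2.minAreaRect((P[m][:,:2]*1000).astype(np.float32)),np.median(P[m][:,2]))
    if sh:
        m=near(P,.618,.138,.045)&(P[...,2]>.13)&(I.min(-1)>130); print(n,"label white",m.sum(),cv2.minAreaRect((P[m][:,:2]*1000).astype(np.float32)) if m.any() else 0)
        m=near(P,.465,.026,.06)&(abs(P[...,2]-.105)<.012)&(r>120)&(g<70)&(b<70); print("paddle",m.sum(),cv2.minAreaRect((P[m][:,:2]*1000).astype(np.float32)) if m.any() else 0,np.median(P[m][:,2]))
    return c
fits("top");fits("scene")
print(current_clock())
# approach scanner and look
yaw=0.0
move_ptp([.46,-.40,.30],down(0)); print(current_joint_pos(),current_clock())
fits("wrist",True,False)
print(current_clock())
E
```

```text
[[ 0.9367  0.3502 -0.    ]
 [ 0.3502 -0.9367  0.0001]
 [ 0.     -0.0001 -1.    ]]
top scanner top 93 [ 0.4749 -0.4064  0.0931]
pad minrect ((478.7816162109375, -408.2406005859375), (97.87925720214844, 95.22936248779297), 68.44600677490234) 0.007896110276889665
top label white 206 ((624.3416748046875, 147.9967498779297), (59.862030029296875, 44.23784637451172), 76.72209930419922)
paddle 309 ((462.1106872558594, 27.853805541992188), (55.88552474975586, 46.40144348144531), 76.69894409179688) 0.10531862413086497
scene scanner top 80 [ 0.4773 -0.4066  0.094 ]
pad minrect ((478.0477294921875, -410.0291442871094), (104.74884033203125, 104.78825378417969), 66.84335327148438) 0.009309488795856618
scene label white 112 ((621.2433471679688, 139.44131469726562), (40.59304428100586, 50.755130767822266), 75.6819076538086)
paddle 225 ((467.1343994140625, 26.420734405517578), (59.154518127441406, 62.1097412109375), 76.24148559570312) 0.10623717933421271
1.2
[-0.83    0.3159  1.3822 -0.0006  1.4439  0.7409] 2.375
wrist scanner top 830 [ 0.4756 -0.4079  0.0929]
pad minrect ((478.4044189453125, -408.36700439453125), (98.00856018066406, 98.33549499511719), 68.37602233886719) 0.007748711744304114
2.425
```

View pics/wrist_a.png

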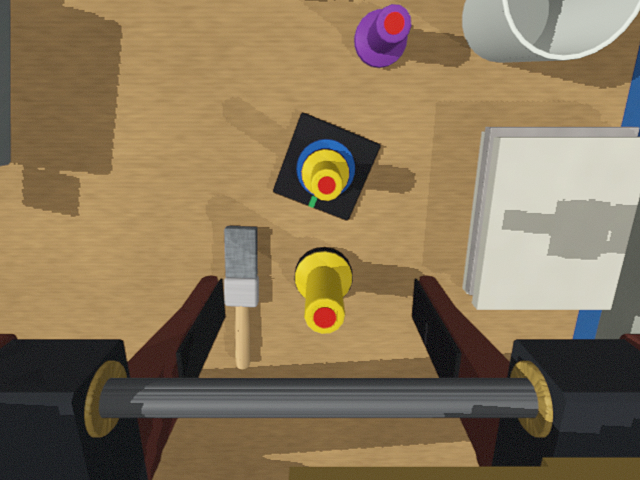

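The wrist image shows the scanner top at (326,185), standing on the pad's blue disc. The pad centre fits at (0.478,-0.408). One closer look at the shaker, then back to grasp.

```bash
python3 - <<'E'
from h import *
np.set_printoptions(precision=4,suppress=True)
move_ptp([.45,.07,.36],down(0)); sleep(.2)
c=capture("wrist");P=cloud(c);I=c["image"].astype(int);b,g,r=I[...,0],I[...,1],I[...,2];cv2.imwrite("pics/wrist_s.png",c["image"])
def rect(m): return cv2.minAreaRect((P[m][:,:2]*1000).astype(np.float32)) if m.any() else 0
m=near(P,.621,.139,.045)&(P[...,2]>.135)&(I.min(-1)>120); print("label",m.sum(),rect(m),np.median(P[m][:,2]))
# lid disc
m=near(P,.621,.139,.06)&(P[...,2]>.132); print("lid",cv2.minEnclosingCircle((P[m][:,:2]*1000).astype(np.float32)))
m=near(P,.465,.026,.06)&(abs(P[...,2]-.105)<.008)&(r>120)&(g<70)&(b<70); print("paddle",m.sum(),rect(m),np.median(P[m][:,2]))
m=near(P,.58,.03,.12)&(abs(P[...,2]-.115)<.006)&(b>r+40); print("console",m.sum(),rect(m))
move_ptp([.4756,-.4079,.20],down(0)); print(current_clock(),current_position(),current_finger_gap())
E
```

```text
label 1361 ((617.44775390625, 149.03225708007812), (57.88733673095703, 30.705617904663086), 77.6728744506836) 0.14064304060010768
lid ((620.6835327148438, 140.02182006835938), 39.80330276489258)
paddle 2383 ((462.5474853515625, 28.705745697021484), (58.6802978515625, 48.93146896362305), 76.51729583740234) 0.10467472511627045
console 16961 ((570.865234375, 3.0202560424804688), (113.31593322753906, 154.38841247558594), 76.608642578125)
6.2417 [ 0.4763 -0.407   0.2006] 0.0878612280549797
```

View pics/wrist_s.png

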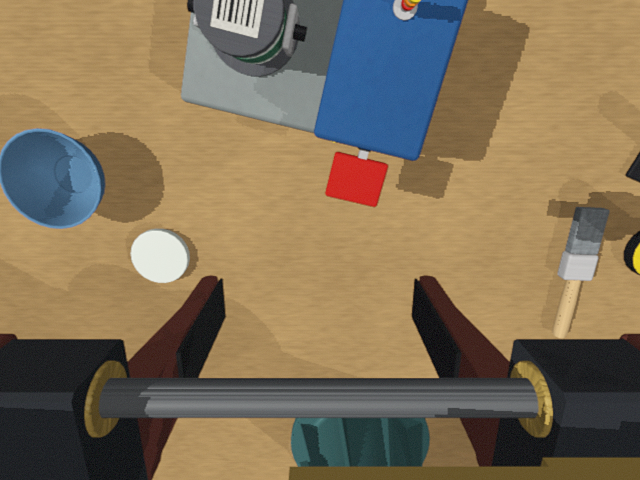

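The wrist image shows the paddle at (357,179) and the label at the top edge near (237,10). The paddle, lid and console fits all agree on a yaw of about -13.4°, which puts the label at (0.6217,0.1405). Now grasp, and go to hover if the grip is good.

```bash
cat >> h.py <<'E'
def fine(p,q,rate=.05,n=3):
    p=np.array(p,float); cmd=p.copy()
    for _ in range(n):
        servo_line(cmd,q,rate=rate); sleep(.25); e=p-current_position()
        if np.abs(e).max()<.0006: break
        cmd=cmd+e
    return p-current_position()
E
python3 - <<'E'
from h import *
np.set_printoptions(precision=4,suppress=True)
q=down(0)
servo_line([.4756,-.4079,.09],q,rate=.12)
print("err",fine([.4756,-.4079,.0415],q,rate=.08,n=2),current_force())
move_gripper(0.0); g=current_position(); print("grasp",g,current_finger_gap(),current_grip_force(),current_clock())
assert .028<current_finger_gap()<.036
np.save("g.npy",g)
servo_line([g[0],g[1],.30],q,rate=.15); print(current_finger_gap(),current_force(),current_clock())
move_ptp([.6217,.1405,.30],q); sleep(.2); print(current_position(),current_clock())
off=np.array([.4756,-.4079])-g[:2]; off[1]=0
X=[.6217-off[0],.1405,.181+g[2]-.0078]
print("hover err",fine(X,q,.06),current_clock())
P=[]
for _ in range(5): sleep(.5);P.append(current_position())
print(np.ptp(P,0),P[-1],current_finger_gap(),current_force(),current_clock())
c=capture("scene"); u,v=pix(c,[.62,.14,.2]).astype(int); I=c["image"][v-60:v+60,u-80:u+80]
cv2.imwrite("pics/hover.png",cv2.resize(I,None,fx=5,fy=5,interpolation=cv2.INTER_CUBIC))
E
```

```text
err [-0.0003  0.0003 -0.0006] [-0.2185  0.1876 -0.7645]
grasp [ 0.4756 -0.4079  0.0415] 0.03174493400414673 29.999646842479706 9.2167
0.031671406385081216 [ 0.2911  0.2943 -1.7449] 11.0917
[0.6219 0.1396 0.3   ] 13.3333
hover err [-0.0001 -0.     -0.0002] 15.1583
[0.     0.0001 0.    ] [0.6217 0.1405 0.2147] 0.031263979702807705 [-0.3811 -0.1719 -1.8832] 17.6583
```

View pics/hover.png

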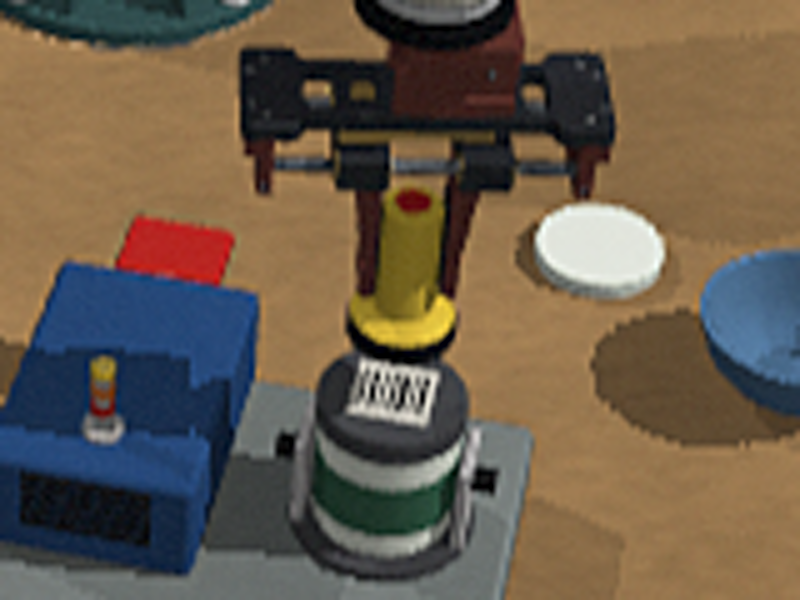

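The picture shows the scanner upright in the gripper, with its foot at (402,340) directly above and behind the label at (395,388). I'll check this numerically before carrying it back.

```bash
python3 - <<'E'
from h import *
np.set_printoptions(precision=4,suppress=True)
c=capture("scene");P=cloud(c);I=c["image"].astype(int);b,g,r=I[...,0],I[...,1],I[...,2]
L=near(P,.62,.14,.06)
m=L&(r>120)&(g<60)&(P[...,2]>.24);print("dot",m.sum(),np.median(P[m],0))
m=L&(r>120)&(g>100)&(b<70)&(P[...,2]>.17)
for lo in(.19,.2,.21,.22,.23,.24,.25): k=m&(P[...,2]>lo)&(P[...,2]<lo+.01); print(lo,k.sum(),P[k].mean(0) if k.any() else 0)
m=L&(P[...,2]>.13)&(P[...,2]<.15)&(I.min(-1)>130);print("label",m.sum(),cv2.minAreaRect((P[m][:,:2]*1000).astype(np.float32)),P[m].mean(0))
k=L&(P[...,2]>.165)&(P[...,2]<.20)&(I.max(-1)<60);print("foot",k.sum(),np.nanmin(P[k],0),np.nanmax(P[k],0),current_clock())
E
```

```text
dot 0 [nan nan nan]
0.19 80 [0.6332 0.1399 0.1968]
0.2 61 [0.6323 0.1405 0.2031]
0.21 11 [0.6329 0.1434 0.2142]
0.22 4 [0.6347 0.1458 0.2236]
0.23 0 0
0.24 0 0
0.25 0 0
label 119 ((620.3817749023438, 139.9698486328125), (41.172420501708984, 46.05185317993164), 77.068359375) [0.622  0.141  0.1418]
foot 62 [0.621  0.1117 0.1807] [0.6513 0.1655 0.1961] 17.7583
  return _methods._mean(a, axis=axis, dtype=dtype,
  ret = um.true_divide(
```

The underside is at z≈0.181 and centred on the label within about 1–2 mm, so the hold is good. Back to the pad.

```bash
python3 - <<'E'
from h import *
np.set_printoptions(precision=4,suppress=True)
q=down(0); g=np.load("g.npy"); x,y=.4784,-.4083
servo_line([.6217,.1405,.30],q,rate=.12)
move_ptp([x,y,.16],q) if False else move_ptp([x,y,.28],q)
servo_line([x,y,.08],q,rate=.15)
print(fine([x,y,g[2]+.006],q,.06,2),current_force())
hit=servo_line([x,y,g[2]-.002],q,rate=.015,contact_N=3); print(hit,current_position(),current_force(),current_clock())
move_gripper(.088); sleep(.2)
servo_line([x,y,.20],q,rate=.12)
servo_line([.45,y,.30],q,rate=.15)
c=capture("wrist");P=cloud(c);cv2.imwrite("pics/placed.png",c["image"][80:400,160:480])
m=near(P,x,y,.04)&(P[...,2]>.086)&(P[...,2]<.105);print("top",P[m].mean(0),P[m][:,2].std(),current_clock())
E
```

```text
[-0.0002  0.0003 -0.0004] [ 0.6443 -0.9495 -0.7823]
True [ 0.4785 -0.4084  0.0413] [ 0.5761 -0.8653  2.8407] 23.525
top [ 0.4783 -0.408   0.093 ] 0.0013787575918851726 27.075
```

View pics/placed.png

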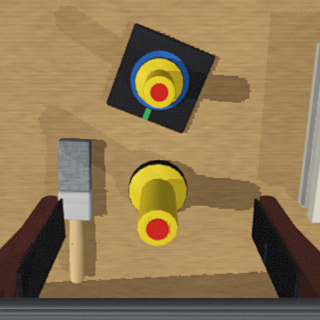

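The scanner stands upright within 0.5 mm of the pad centre: its top dot is at (159,92) in the crop, on the blue disc. Now press the paddle in small steps and log the force.

```bash
python3 - <<'E'
from h import *
np.set_printoptions(precision=4,suppress=True)
q=down(-.234); x,y=.4625,.0285
move_gripper(0.0)
move_ptp([x,y,.20],q); servo_line([x,y,.125],q,rate=.12)
print(fine([x,y,.115],q,.05,2)); f0=current_force()[2]
servo_line([x,y,.100],q,rate=.02,contact_N=2); z0=current_position()[2]; print("contact",z0,current_force()[2]-f0,current_clock())
for z in list(np.arange(.098,.0725,-.004))+[.073,.0715,.0705]:
    servo_line([x,y,z],q,rate=.03); sleep(.1); print(round(z,4),current_position(),round(current_force()[2]-f0,2))
print(current_clock())
E
```

```text
[-0.0001  0.     -0.0002]
contact 0.10511138602360481 8.348254136015717 31.9667
0.098 [0.4625 0.0285 0.098 ] 1.96
0.094 [0.4625 0.0285 0.094 ] 2.63
0.09 [0.4625 0.0285 0.0902] 5.36
0.086 [0.4625 0.0285 0.086 ] 2.94
0.082 [0.4625 0.0285 0.082 ] 3.72
0.078 [0.4625 0.0285 0.0782] 6.8
0.074 [0.4625 0.0285 0.0741] 5.25
0.073 [0.4626 0.0285 0.0731] 6.32
0.0715 [0.4625 0.0285 0.0715] 5.25
0.0705 [0.4625 0.0285 0.0705] 6.06
35.8
```

```bash
python3 - <<'E'
from h import *
np.set_printoptions(precision=4,suppress=True)
q=down(-.234); x,y=.4625,.0285
for z in (.0697,.069,.0685):
    servo_line([x,y,z],q,rate=.01); sleep(.4); print(z,current_position()[2],current_force()[2])
e=current_position()[2]-.0686
if e>.0004: servo_line([x,y,.0685-e],q,rate=.01); sleep(.3); print(current_position()[2],current_force()[2])
c=capture("top");P=cloud(c);I=c["image"].astype(int);b,g,r=I[...,0],I[...,1],I[...,2]
c=capture("scene"); u,v=pix(c,[.55,.03,.12]).astype(int); I=c["image"][v-50:v+50,u-60:u+60]
cv2.imwrite("pics/press.png",cv2.resize(I,None,fx=6,fy=6,interpolation=cv2.INTER_CUBIC)); print(current_clock())
E
```

```text
0.0697 0.06977761312829148 4.767593267717339
0.069 0.06929363633483338 8.97452916569668
0.0685 0.06890839322267388 10.975241535297656
37.85
```

View pics/press.png

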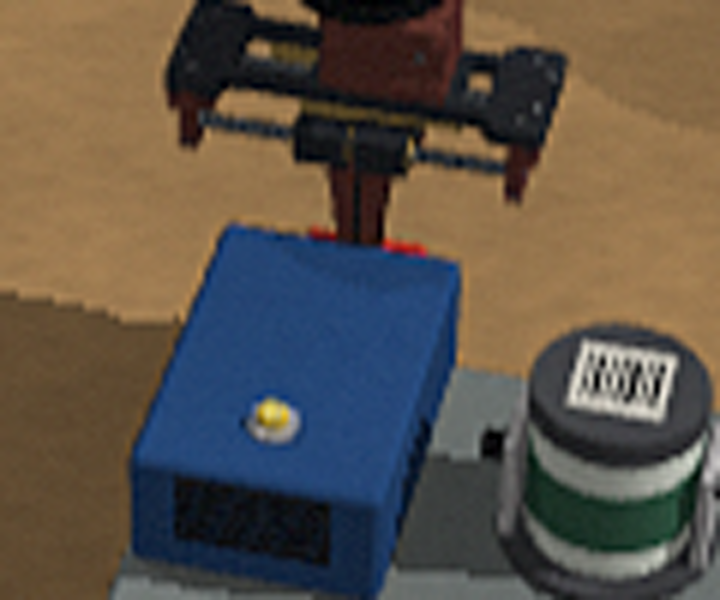

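Only the yellow ring shows, at (273,412), and the force jumped at z≈0.069, so this is the third click. I'll check it is steady and hand in.

```bash
python3 - <<'E'
from h import *
for _ in range(2): sleep(.5); print(current_position()[2],current_force()[2])
assert .066<current_position()[2]<.0695
print(close_job(),current_clock())
E
```

```text
0.06892144557888082 10.955010374723534
0.0689178031196157 10.675411961634717
the job is handed in; nothing more can be done
the job is handed in; nothing more can be done
```

The job is handed in at about 39 s: the scanner was held 4 cm above the label for over two seconds and stood back upright within 0.5 mm of the pad's centre, and the fingertips are holding the paddle steady at the third click.

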